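# Lift out the caddy's rocker lid and rack it to dry

## Robot

A 6-joint arm with a two-finger parallel gripper is mounted at the origin on a cart in front of the work surface, level with it; the furniture and walls round the work are solid. World frame = base frame: x ahead of the robot, y to its left, z up, the work surface at z = 0. Lengths are in m, angles in rad, forces in N, time in s.
With the tool pointing down it reaches from about 0.35 to 0.975 m from the base axis. Payload 4.9 kg.
Tool frame: the origin (TCP) lies on the centre line of the jaws, within the pads' length; the fingertips stand 17 mm ahead of it and the grasp point (between the pads) lies 2 mm behind it; z points along the fingers, y is the line along which they close (so a half turn about z gives the same grasp; the last joint's range is limited). The gripper opens to 85 mm and grips with 20 to 120 N. Pads are 22 mm wide; open, the fingers measure 114 mm over their backs; the gripper's body (76 mm by 85 mm) begins 54 mm behind the grasp point. The pads swing forward as they close: fully open they stand 13 mm farther back than shut.
Start: joints at [1.078, 0.053, 1.613, -0, 1.476, -0.119], TCP at [0.228, 0.582, 0.216] pointing down, gripper open.
Joint ranges: [-3.01, 3.01], [-1.01, 2.22], [0.06, 2.58], [-1.02, 4.17], [0.09, 2.62], [-3.14, 3.14]. Speed limits (rad/s): [2.57, 2.57, 3.14, 3.14, 3.14, 3.14].

## Interface

Orientations are given as a unit quaternion [w, x, y, z].
In Python, from rig import bot, eyes, workorder gives the robot as it stands.
- The arm moves only by the tool drive_tool, never from a script. Its argument "targets" is a list of rows, each an object with "offset": the shift along the tool's x, y, z scaled (see below), a list of three; "roll": the turn about the tool's z scaled (see below); "gripper": the closure, from 0 (fully open) to 1 (shut). In form: [{"offset": [tx, ty, tz], "roll": roll, "gripper": gripper}, ...]. A call has 1 to 5 rows; each row is the pose to reach, as a shift and turn from the pose commanded when the call began, along the tool's axes at that moment, turning the shorter way round; what a row does not reach only later rows make up. The controller multiplies each number of a shift by 0.4 m and each number of a turn by 180 degrees. A row lasts 1/10 s, in which the tool goes at most 50 mm and 8.59 degrees, less where a joint would pass 70% of its speed; a pose out of reach is approached as far as the arm can. A call with a number of a shift or a turn outside -1 to 1 is refused whole. A call with a gripper value outside its range is refused whole. The fingers move at their own pace and stop on an object; the grip force is fixed at half the most. Time passes only in rows, so rows that repeat a pose let the fingers close. It gives the time, the measured TCP pose, the force, the opening and the grip force at its end, in the units of the state.
- bot.observe(): the state, without advancing time (a new reading comes with each control period).
- eyes.grab_frame(name): name is "side" or "top"; returns a dict with "img" (400x640x3 uint8, blue, green, red), "range_z" (400x640 float32, m along the optical axis (not along the pixel's ray), 0 where there is no reading), "camera_matrix" (3x3 intrinsics, pixels), "world_to_cam" (4x4, takes a point from world to camera coordinates). Camera axes: x right, y down, z forward; pixel columns grow to the right and rows downward; lengths in m; the calibration is good to about 2 mm. A picture is of the moment at which its call begins.
- workorder.sign_off(): hands the job in; it is judged then, once.
The state is a dict: "clock": time; "joint_positions": joint angles; "qvel": joint speeds; "tau": joint torques, N m; "tool_pos": TCP position; "ee_rot": TCP orientation; "wrist_force": force on the tool from outside, world axes, zero at the start; "moment": the same for the moment, N m; "finger_gap": finger opening in m; "grasp_force": force on a finger pad.
Only numpy, scipy, OpenCV 4.12 (cv2) and the standard library are available. Lean on these libraries where they do the work, as an engineer would, in place of code of your own. Each camera call takes 0.05 s, during which the arm holds its last target. There are 200 camera calls.

## Task

The wet lid of the food-waste caddy should come off and drip dry. It lies flush, so press its ribbed back end down until it rocks over and its front end stands up by itself; then take it by that raised front end, lift it out of the caddy and stand it on edge, back end down, in one of the three free slots of the plate rack. Let go of it there and leave the other things on the worktop where they are.

Things in the scene. Friction and masses are not known exactly. Their poses are not given: they have to be found in the camera images.
- caddy: Food-waste caddy, fixed: white tub, grey collar round the mouth, steel bail folded down at its back. 145 mm long (x, 155 with the bail) by 150 mm wide (y); rim 130 mm up. Origin: on the worktop under the lid's rocking axis; +x points to its back (to the right and away from the robot), z up. Above: the hood's lip over the range (0.45 m ahead, 0.67 m up), wall cabinet (0.58 m ahead, 0.62 m up).
- caddy_pivot (a point): Where the lid's rocking axis sits in the caddy: middle of the mouth's width, 20 mm below the rim; axes as the caddy. Here each side of the collar has a 10.6 mm wide slot, open at the top, in which a pin of the lid lies loose, so the lid lifts straight up out of them.
- lid: Loose steel rocker lid, 0.2 to 0.4 kg, shut at the start. Plate 120 (x) by 110 (y) by 8 mm, from x = -66 mm (front, lift end) to +54 mm (back, press end); origin midway between its two 8 mm pins on the rocking axis, 20 mm below the plate's top; z up through the plate. Lugs under its sides at the origin carry the pins, which end at y = +-64 mm. Flush with the rim; gaps 2 mm, at the back 6 mm.
- lid_front (a point): Middle of the lid's front edge, half way through its thickness; axes as the lid. Tipped, the plate slopes 55 degrees and this edge is up, some 45 mm above the rim, leaning to the back: pinch it here through its 8 mm, tool in the plate's plane, 35 degrees from vertical, pointing down and to the caddy's back; a finger has 30 mm or more free above and below.
- lid_back (a point): Middle of the lid's back edge, half way through its thickness; axes as the lid. Three low ribs on top, 30 to 44 mm behind the rocking axis, mark where to press: under 1 N rocks the lid; past about 20 degrees (ribs about 14 mm down) it falls over by itself to a stop at about 55 degrees, this end down in the caddy, and stays so when let go.
- rack: Wire plate rack on a white drip tray, fixed, 150 (x) by 132 mm (y). Origin under its middle on the worktop, +x to its back. Five hoops across it at x = -52, -26, 0, 26, 52 mm, 76 mm wide (y), tops 76 mm above the worktop, form four slots, each 21 mm clear; the base wires are 14 mm above the worktop. The backmost slot holds a white saucer, top 127 mm up; three are free.
- slot1 (a point): Middle of the front free slot, at the top of the base wires; axes as the rack: the slot runs along y. The roomiest, 80 mm from the saucer.
- slot2 (a point): The same for the second slot (rack x = -13 mm).
- slot3 (a point): The same for the third slot (rack x = +13 mm), beside the saucer, tight for a gripper.
- lemon_1: Lemon, 83 by 58 by 58 mm, on the worktop; leave alone. Origin under it.
- lemon_2: Lemon, 75 by 58 by 59 mm, on the worktop; leave alone. Origin under it.
- mill_2: Glass salt shaker with a grey cap, 44 mm across, 90 mm high; leave alone. Origin under it.

How it is judged:
By the outcome, as a careful person would: the job done as asked, in the order asked, and still so for the second after the job is handed in, with the robot touching nothing.
It also fails if it takes over 56 s, if anything falls off the work surface, if the arm or the gripper's body presses on something with over 40 N, if the wrist force passes 120 N, or if a joint passes its speed limit or range.

## Working session

There is one attempt and no reset: what is moved stays moved. The work goes in short steps, Python scripts to look and compute and a tool call to move; the robot and the scene stay as the last step left them, time stands still between calls to the robot, and variables do not carry over. Pictures are saved under pics/ and viewed, at most 12 in all, crops included, and the job is handed in when it is done.

Besides the shell and the picture viewer there is one more tool, called after "Call:" as a command line: name --argument value ..., lists and objects as JSON in quotes. drive_tool: Moves the arm, as the interface text tells. Shifts and turns lie within -1 to 1; 1 stands for 0.4 m of shift or 180 degrees of turn. Its arguments: {"type":"object","properties":{"targets":{"type":"array","items":{"type":"object","properties":{"offset":{"type":"array","items":{"type":"number","minimum":-1,"maximum":1}},"roll":{"type":"number","minimum":-1,"maximum":1},"gripper":{"type":"number"}}}}},"required":["targets"]}

```bash
ls; mkdir -p pics; cat > h.py <<'E'
import numpy as np, cv2
from rig import bot, eyes, workorder
def pts(f):
    z=f["range_z"];K=np.array(f["camera_matrix"]);T=np.linalg.inv(np.array(f["world_to_cam"]))
    v,u=np.mgrid[:z.shape[0],:z.shape[1]]
    P=np.stack([(u-K[0,2])/K[0,0]*z,(v-K[1,2])/K[1,1]*z,z,np.ones_like(z)],-1)@T.T
    P=P[...,:3]; P[z==0]=np.nan
    return P
E
python3 - <<'E'
from h import *
s=bot.observe()
for k in s: print(k,np.round(s[k],4))
for n in("side","top"):
    f=eyes.grab_frame(n);cv2.imwrite(f"pics/{n}0.png",f["img"]);np.savez(f"{n}0.npz",**f)
    T=np.linalg.inv(f["world_to_cam"]);print(n,T.round(3).tolist(),f["camera_matrix"])
E
```

```text
pics
clock 0.0
joint_positions [ 1.078   0.0534  1.6143  0.      1.476  -0.1189]
qvel [-0.0006  0.0001 -0.0005 -0.0001 -0.0002 -0.0017]
tau [-2.00000e-04 -3.93664e+01 -3.70185e+01 -1.00000e-04  6.80000e-03
 -0.00000e+00]
tool_pos [0.2279 0.5813 0.215 ]
ee_rot [-3.000e-04  1.858e-01  9.826e-01 -1.000e-03]
wrist_force [-0.3038 -1.0818  0.2045]
moment [-0.0051 -0.0313  0.0008]
grasp_force 0.0
finger_gap 0.0855
side [[-0.964, -0.163, 0.208, 0.342], [-0.263, 0.517, -0.814, 0.471], [0.025, -0.84, -0.542, 0.561], [0.0, 0.0, 0.0, 1.0]] [[379.27247633   0.         313.67192541]
 [  0.         379.27247633 202.6635383 ]
 [  0.           0.           1.        ]]
top [[-0.019, -0.997, 0.075, 0.457], [-1.0, 0.02, 0.022, -0.24], [-0.024, -0.074, -0.997, 0.964], [0.0, 0.0, 0.0, 1.0]] [[425.24458291   0.         315.82407245]
 [  0.         425.24458291 201.94004246]
 [  0.           0.           1.        ]]
```

View pics/top0.png

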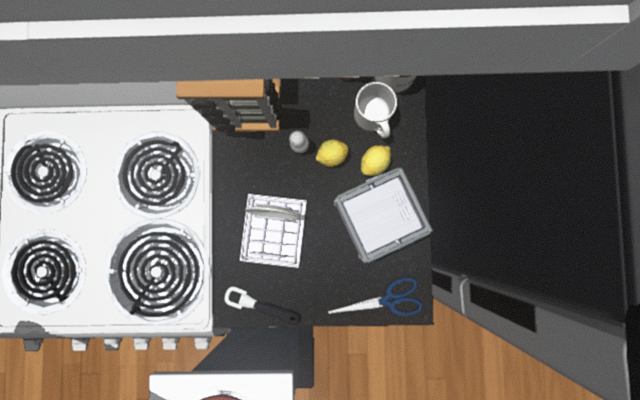

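View pics/side0.png

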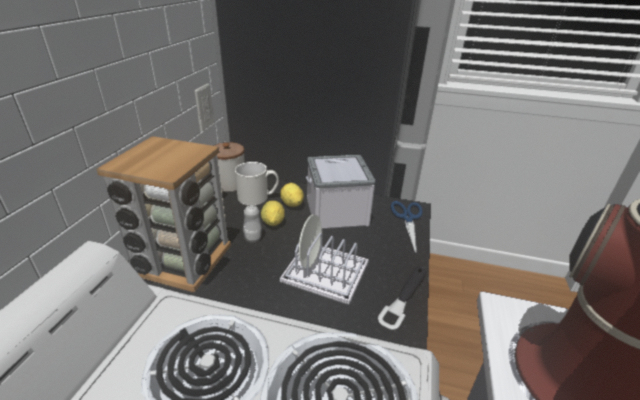

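```bash
python3 - <<'E'
from h import *
F={n:dict(np.load(f"{n}0.npz")) for n in("top","side")}
Pt=pts(F["top"]);P=Pt
for (u,v) in [(383,216),(405,205),(355,225),(470,150),(470,250),(520,200),(300,100),(270,185),(440,215),(432,200),(380,100),(300,140),(222,210),(274,50),(230,330),(300,330)]:
    print((u,v),P[v,u].round(3))
# rim/lid plateau
def rect(m,name):
    q=P[m][:,:2].astype(np.float32); (c,s,a)=cv2.minAreaRect(q); print(name,len(q),"z",np.median(P[m][:,2]).round(4),"c",np.round(c,4),"size",np.round(s,4),"ang",round(a,2)); return cv2.boxPoints((c,s,a))
vv,uu=np.mgrid[:400,:640]
roi=(uu>325)&(uu<440)&(vv>160)&(vv<268)
m=roi&(P[...,2]>.118)&(P[...,2]<.142); print(rect(m,"caddy").round(4).tolist())
h=np.histogram(P[roi][:,2],np.arange(-.01,.17,.005));print(h[0])
roi=(uu>235)&(uu<312)&(vv>190)&(vv<272)
for lo,hi in((.004,.03),(.06,.085),(.09,.14)):
    m=roi&(P[...,2]>lo)&(P[...,2]<hi); print(lo,rect(m,"rack").round(4).tolist())
img=F["top"]["img"]
cv2.imwrite("pics/crops.png",np.hstack([cv2.resize(img[180:280,230:315],(380,450),interpolation=2),cv2.resize(img[162:267,328:438],(400,450),interpolation=2)]))
E
```

```text
(383, 216) [ 0.489 -0.352  0.13 ]
(405, 205) [ 0.51  -0.395  0.131]
(355, 225) [ 0.473 -0.297  0.128]
(470, 150) [ 0.596 -0.491  0.233]
(470, 250) [ 0.424 -0.492  0.207]
(520, 200) [ 0.496 -0.491  0.41 ]
(300, 100) [ 0.767 -0.186 -0.001]
(270, 185) [ 0.571 -0.114 -0.003]
(440, 215) [ 0.493 -0.491  0.024]
(432, 200) [ 0.531 -0.491 -0.04 ]
(380, 100) [ 0.76  -0.37   0.006]
(300, 140) [ 0.653 -0.189  0.087]
(222, 210) [ 0.515 -0.004  0.001]
(274, 50) [ 0.582 -0.207  0.685]
(230, 330) [ 0.112  0.119 -0.616]
(300, 330) [ 0.065 -0.125 -0.811]
caddy 5250 z 0.1304 c [ 0.4937 -0.3514] size [0.1442 0.1475] ang 23.66
[[0.39809998869895935, -0.31279999017715454], [0.45719999074935913, -0.4478999972343445], [0.5892999768257141, -0.38999998569488525], [0.5302000045776367, -0.2549999952316284]]
[  72 2141 2975   84   59   47   35   35   51   64   91  101   84   52
   10    4    1    4    4   31   47   50   44   44   46   30   88 2031
 3108   11    0    0    0    0    0]
rack 2054 z 0.0071 c [ 0.4659 -0.1211] size [0.1694 0.18  ] ang 89.66
0.004 [[0.37540000677108765, -0.20520000159740448], [0.555400013923645, -0.20630000531673431], [0.5564000010490417, -0.03689999878406525], [0.3763999938964844, -0.03590000048279762]]
rack 418 z 0.0755 c [ 0.4679 -0.1206] size [0.1099 0.1082] ang 82.49
0.06 [[0.40709999203681946, -0.1679999977350235], [0.5142999887466431, -0.18219999969005585], [0.5286999940872192, -0.0731000006198883], [0.4214000105857849, -0.05900000035762787]]
rack 170 z 0.1129 c [ 0.5118 -0.1256] size [0.1015 0.0146] ang 82.82
0.09 [[0.498199999332428, -0.17499999701976776], [0.5127000212669373, -0.17679999768733978], [0.5253999829292297, -0.07609999924898148], [0.5109000205993652, -0.07429999858140945]]
```

View pics/crops.png

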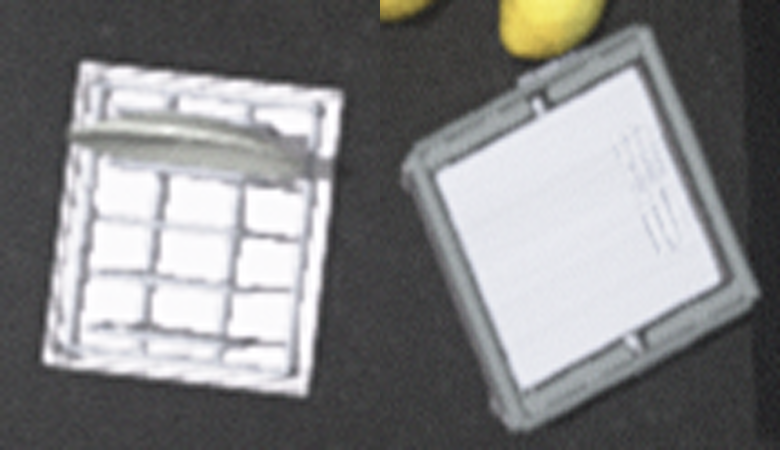

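```bash
cat >> h.py <<'E'
def cast(f,uv,z):
    K=np.array(f["camera_matrix"]);T=np.linalg.inv(np.array(f["world_to_cam"]))
    uv=np.atleast_2d(uv).astype(float)
    d=np.c_[(uv[:,0]-K[0,2])/K[0,0],(uv[:,1]-K[1,2])/K[1,1],np.ones(len(uv))]@T[:3,:3].T
    return T[:3,3]+d*((z-T[2,3])/d[:,2])[:,None]
def big(m):
    c=max(cv2.findContours(m.astype(np.uint8),0,1)[0],key=cv2.contourArea)[:,0]; return c
def rect(q,name):
    c,s,a=cv2.minAreaRect(q[:,:2].astype(np.float32)); print(name,"c",np.round(c,4),"size",np.round(s,4),"ang",round(a,2)); return cv2.boxPoints((c,s,a))
E
python3 - <<'E'
from h import *
F={n:dict(np.load(f"{n}0.npz")) for n in("top","side")}
vv,uu=np.mgrid[:400,:640]
f=F["top"];g=f["img"].min(2);P=pts(f)
roi=(uu>328)&(uu<438)&(vv>162)&(vv<267)
print("gray lid/collar",g[216,383],g[228,345])
m=cv2.morphologyEx((roi&(g>180)).astype(np.uint8),cv2.MORPH_OPEN,np.ones((5,5)))
rect(cast(f,big(m),.130),"lid top")
print("pins",cast(f,[(372,186.5),(397.3,242)],.112).round(4).tolist())
roi=(uu>230)&(uu<315)&(vv>185)&(vv<280)
m=roi&(g>110)&~(P[...,2]>.085)
rect(cast(f,big(cv2.morphologyEx(m.astype(np.uint8),cv2.MORPH_CLOSE,np.ones((3,3)))),.006),"tray top")
# hoops: top-height points in rack frame
q=P[roi&(P[...,2]>.062)&(P[...,2]<.082)]
yaw=np.radians(-7.5)
for d in(-9,-7.5,-6):
    y=np.radians(d);x=q[:,:2]@[np.cos(y),np.sin(y)]
    print(d,np.histogram(x,np.arange(.42,.56,.004))[0])
f=F["side"];Q=pts(f);g=f["img"].min(2)
roi=(uu>300)&(uu<380)&(vv>150)&(vv<192)
m=roi&(g>185);mm=roi&(Q[...,2]>.12)&(Q[...,2]<.14)
rect(Q[mm],"side rim depth");print(np.median(Q[mm][:,2]))
rect(cast(f,big(cv2.morphologyEx((m&mm).astype(np.uint8),cv2.MORPH_OPEN,np.ones((3,3)))),.13),"side lid")
roi=(uu>275)&(uu<375)&(vv>210)&(vv<305)
q=Q[roi&(Q[...,2]>.066)&(Q[...,2]<.08)];rect(q,"side hoops")
for d in(-9,-7.5,-6):
    y=np.radians(d);x=q[:,:2]@[np.cos(y),np.sin(y)]
    print(d,np.histogram(x,np.arange(.42,.56,.004))[0])
t=roi&(Q[...,2]<.02)&(g>110)
rect(cast(f,big(cv2.morphologyEx(t.astype(np.uint8),cv2.MORPH_CLOSE,np.ones((5,5)))),.006),"side tray")
im=f["img"][205:305,275:380];cv2.imwrite("pics/srack.png",cv2.resize(im,(630,600),interpolation=2))
E
```

```text
gray lid/collar 228 61
lid top c [ 0.4926 -0.3496] size [0.1097 0.1193] ang 23.81
pins [[0.5496, -0.3339, 0.112], [0.4378, -0.3808, 0.112]]
tray top c [ 0.4672 -0.1196] size [0.1362 0.155 ] ang 82.35
-9 [ 0 17 61  0  0  0  0  0 54 22  0  0  0  0 21 55  0  0  0  0  0 57 18  7
 18 31  0  7 37  0  0  0  0  0  0]
-7.5 [ 0 41 37  0  0  0  0  8 68  0  0  0  0  0 45 31  0  0  0  0 11 64  0 13
 14 29  1 20 23  0  0  0  0  0  0]
-6 [ 5 67  6  0  0  0  0 37 39  0  0  0  0  9 61  6  0  0  0  0 41 34  3 14
 22 18  4 36  3  0  0  0  0  0  0]
side rim depth c [ 0.4693 -0.3762] size [0.2035 0.1826] ang 23.78
0.1283704478094357
side lid c [ 0.4824 -0.3549] size [0.098  0.0423] ang 80.12
side hoops c [ 0.4616 -0.1127] size [0.11   0.1077] ang 73.96
-9 [15 42  0  0  0  0  0 48 11  0  0  0  0 18 39  1  0  0  0  1 46 11  7 24
 48 64  5 11  0  0  0  0  0  0  0]
-7.5 [33 24  0  0  0  0  2 56  1  0  0  0  0 32 26  0  0  0  0  4 52  2 17 27
 84 15  7  9  0  0  0  0  0  0  0]
-6 [45  9  0  0  0  0 25 34  0  0  0  0  4 48  6  0  0  0  0 31 26  5 29 29
 81  0 13  3  0  0  0  0  0  0  0]
side tray c [ 0.4698 -0.131 ] size [0.1658 0.1671] ang 82.37
```

View pics/srack.png

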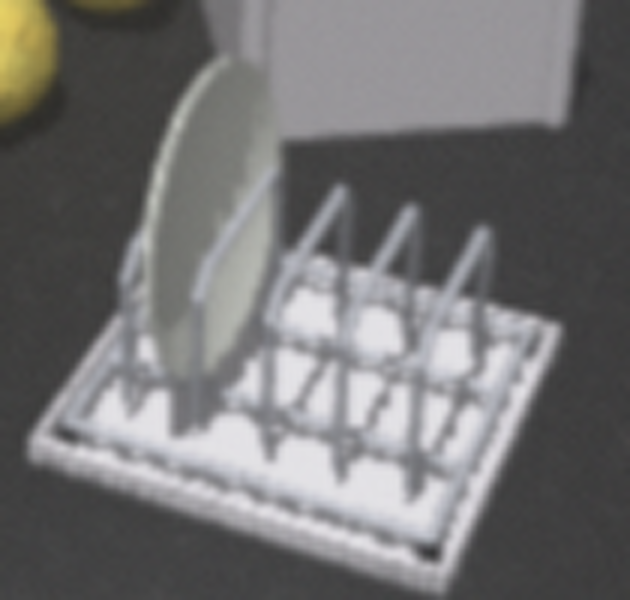

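Call:
drive_tool --targets '[{"offset":[-0.38,-0.495,0],"roll":0,"gripper":1},{"offset":[-0.38,-0.495,0],"roll":0,"gripper":1},{"offset":[-0.38,-0.495,0],"roll":0,"gripper":1},{"offset":[-0.38,-0.495,0],"roll":0,"gripper":1},{"offset":[-0.38,-0.495,0],"roll":0,"gripper":1}]'

```text
clock: 0.6
tool_pos: [0.2972, 0.34, 0.2156]
ee_rot: [-0.0, 0.185, 0.983, -0.0]
wrist_force: [1.0, -0.8, 0.6]
finger_gap: 0.0121
grasp_force: 0.0
```

Call:
drive_tool --targets '[{"offset":[-0.38,-0.495,0],"roll":0,"gripper":1},{"offset":[-0.38,-0.495,0],"roll":0,"gripper":1},{"offset":[-0.38,-0.495,0],"roll":0,"gripper":1},{"offset":[-0.38,-0.495,0],"roll":0,"gripper":1},{"offset":[-0.38,-0.495,0],"roll":0,"gripper":1}]'

```text
clock: 1.1
tool_pos: [0.3665, 0.1003, 0.216]
ee_rot: [0.0, 0.186, 0.983, 0.0]
wrist_force: [-0.2, 0.1, -0.2]
finger_gap: 0.0
grasp_force: 0.0
```

Call:
drive_tool --targets '[{"offset":[-0.38,-0.495,0],"roll":0,"gripper":1},{"offset":[-0.38,-0.495,0],"roll":0,"gripper":1},{"offset":[-0.38,-0.495,0],"roll":0,"gripper":1},{"offset":[-0.38,-0.495,0],"roll":0,"gripper":1},{"offset":[-0.38,-0.495,0],"roll":0,"gripper":1}]'

```text
clock: 1.6
tool_pos: [0.4357, -0.1398, 0.2159]
ee_rot: [0.0, 0.186, 0.983, 0.0]
wrist_force: [0.3, 0.5, 0.2]
finger_gap: 0.0
grasp_force: 0.0
```

```bash
cat >> h.py <<'E'
from scipy.spatial.transform import Rotation as R
O=np.array([.4945,-.356]); cd=np.radians(-66.2); CX=np.array([np.cos(cd),np.sin(cd)])
def go(p,yaw=None):
    "print offset units and roll units for world target p, tool-y line at yaw (deg)"
    s=bot.observe();q=np.array(s["ee_rot"]);r=R.from_quat(q[[1,2,3,0]]).as_matrix()
    o=r.T@(np.array(p)-s["tool_pos"])/.4; y=np.degrees(np.arctan2(r[1,1],r[0,1]))
    rl=None if yaw is None else (-(yaw-y)+90)%180-90
    print("t",round(s["clock"],2),"pos",np.round(s["tool_pos"],4),"yaw",round(y,1),"tilt",np.round(r[:,2],3),"off",o.round(4),"roll",rl and round(rl/180,4),"F",np.round(s["wrist_force"],1),"gap",round(float(s["finger_gap"]),4),"grip",s["grasp_force"],"j6",np.round(s["joint_positions"][5],2))
def cpt(x,z,y=0): return [*(O+x*CX+y*np.array([-CX[1],CX[0]])),z]
E
python3 -c "
from h import *
go(cpt(.036,.17),113.8)"
```

```text
t 1.6 pos [ 0.4357 -0.1398  0.2159] yaw 68.5 tilt [ 0.  0. -1.] off [-0.3985 -0.5125  0.1146] roll -0.2515 F [0.3 0.5 0.2] gap 0.0 grip 0.0 j6 -1.67
```

Call:
drive_tool --targets '[{"offset":[-0.38,-0.49,0],"roll":0.24,"gripper":1},{"offset":[-0.38,-0.49,0],"roll":0.24,"gripper":1},{"offset":[-0.38,-0.49,0],"roll":0.24,"gripper":1},{"offset":[-0.38,-0.49,0],"roll":0.24,"gripper":1},{"offset":[-0.38,-0.49,0],"roll":0.24,"gripper":1}]'

```text
clock: 2.1
tool_pos: [0.5057, -0.3777, 0.2154]
ee_rot: [-0.001, 0.536, 0.844, 0.0]
wrist_force: [-0.5, -0.2, -0.6]
finger_gap: -0.0002
grasp_force: 0.0
```

Call:
drive_tool --targets '[{"offset":[0,0,0],"roll":0.24,"gripper":1},{"offset":[0,0,0],"roll":0.24,"gripper":1},{"offset":[0,0,0],"roll":0.24,"gripper":1},{"offset":[0,0,0],"roll":0.24,"gripper":1},{"offset":[0,0,0],"roll":0.24,"gripper":1}]'

```text
clock: 2.6
tool_pos: [0.5055, -0.3755, 0.2154]
ee_rot: [-0.001, 0.808, 0.59, -0.0]
wrist_force: [0.1, 0.0, 0.6]
finger_gap: 0.0001
grasp_force: 0.0
```

Call:
drive_tool --targets '[{"offset":[0,0,0],"roll":0.24,"gripper":1},{"offset":[0,0,0],"roll":0.24,"gripper":1},{"offset":[0,0,0],"roll":0.24,"gripper":1},{"offset":[0,0,0],"roll":0.24,"gripper":1},{"offset":[0,0,0],"roll":0.24,"gripper":1}]'

```text
clock: 3.1
tool_pos: [0.5055, -0.3754, 0.2155]
ee_rot: [-0.001, 0.967, 0.253, -0.0]
wrist_force: [0.4, 0.0, 0.1]
finger_gap: -0.0
grasp_force: 0.0
```

```bash
python3 -c "
from h import *
go(cpt(.036,.17),-66.2)"
```

```text
t 3.1 pos [ 0.5055 -0.3754  0.2155] yaw -60.7 tilt [-0.001  0.001 -1.   ] off [-0.0088  0.034   0.1136] roll 0.0306 F [0.4 0.  0.1] gap -0.0 grip 0.0 j6 0.3
```

Call:
drive_tool --targets '[{"offset":[-0.009,0.034,0.06],"roll":0.031,"gripper":1},{"offset":[-0.009,0.034,0.11],"roll":0.031,"gripper":1},{"offset":[-0.009,0.034,0.15],"roll":0.031,"gripper":1},{"offset":[-0.009,0.034,0.15],"roll":0.031,"gripper":1}]'

```text
clock: 3.5
tool_pos: [0.5077, -0.3876, 0.1522]
ee_rot: [-0.003, 0.978, 0.209, -0.002]
wrist_force: [-0.0, 0.8, -0.6]
finger_gap: -0.0001
grasp_force: 0.0
```

Call:
drive_tool --targets '[{"offset":[0,0,0.015],"roll":0,"gripper":1},{"offset":[0,0,0.025],"roll":0,"gripper":1},{"offset":[0,0,0.035],"roll":0,"gripper":1},{"offset":[0,0,0.045],"roll":0,"gripper":1},{"offset":[0,0,0.05],"roll":0,"gripper":1}]'

```text
clock: 4.0
tool_pos: [0.5093, -0.3892, 0.136]
ee_rot: [-0.0, 0.978, 0.209, -0.0]
wrist_force: [0.8, 0.4, -0.3]
finger_gap: 0.0001
grasp_force: 0.0
```

```bash
python3 -c "
from h import *
go(cpt(.036,.128),-66.2)
f=eyes.grab_frame('side');cv2.imwrite('pics/s1.png',cv2.resize(f['img'][100:250,260:460],(800,600)))"
```

```text
t 4.0 pos [ 0.5093 -0.3892  0.136 ] yaw -65.9 tilt [-0. -0. -1.] off [-0.0005 -0.0009  0.0201] roll 0.0016 F [ 0.8  0.4 -0.3] gap 0.0001 grip 0.0 j6 0.38
```

View pics/s1.png

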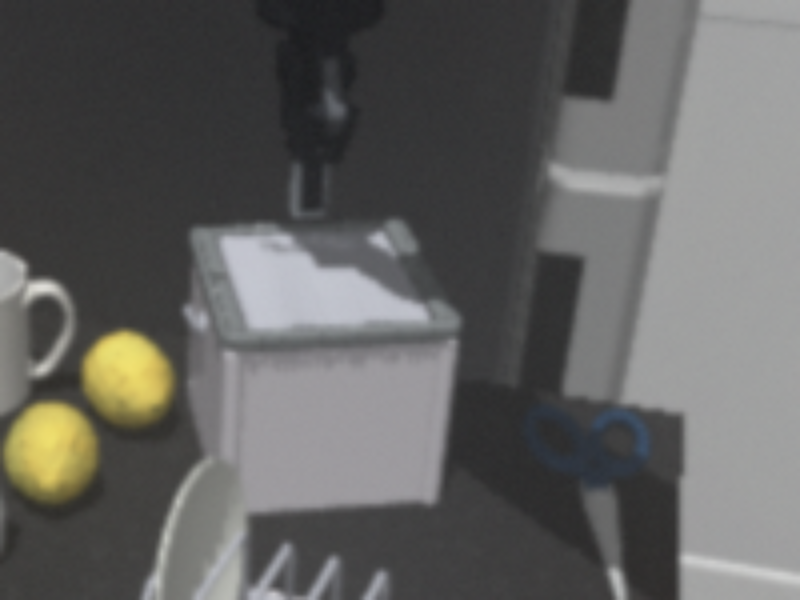

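```bash
python3 -c "
from h import *
f=eyes.grab_frame('side');Q=pts(f)
W=f['world_to_cam'];K=f['camera_matrix']
for z in (.119,.136,.15):
    c=W@np.array([.5093,-.3892,z,1]);print(z,(K@c[:3])[:2]/c[2])
for u,v in [(337,140),(337,145),(337,150),(337,153),(337,157),(337,160),(340,165),(345,170),(350,175),(330,165),(322,160)]: print(u,v,Q[v,u].round(4))
"
```

```text
0.119 [334.88476359 163.51512139]
0.136 [335.25607171 157.53169627]
0.15 [335.56721737 152.51775609]
337 140 [ 0.5013 -0.3563  0.1986]
337 145 [ 0.5044 -0.3763  0.1768]
337 150 [ 0.5039 -0.3782  0.1626]
337 153 [ 0.5037 -0.3796  0.1538]
337 157 [ 0.5096 -0.4142  0.1259]
337 160 [ 0.5044 -0.3894  0.1297]
340 165 [ 0.4919 -0.3675  0.1281]
345 170 [ 0.4747 -0.3452  0.1281]
350 175 [ 0.4582 -0.3233  0.1284]
330 165 [ 0.5159 -0.3607  0.1276]
322 160 [ 0.5417 -0.381   0.1279]
```

Call:
drive_tool --targets '[{"offset":[0,0,0.01],"roll":0,"gripper":1},{"offset":[0,0,0.02],"roll":0,"gripper":1},{"offset":[0,0,0.02],"roll":0,"gripper":1}]'

```text
clock: 4.4
tool_pos: [0.509, -0.3889, 0.1272]
ee_rot: [-0.001, 0.978, 0.209, -0.0]
wrist_force: [-1.4, -0.2, -1.7]
finger_gap: 0.0
grasp_force: 0.0
```

```bash
cat > look.py <<'E'
from h import *
f=eyes.grab_frame('side');Q=pts(f);go(cpt(.036,.128),-66.2)
col=Q[100:200,333:340].reshape(-1,3);k=(np.abs(col[:,0]-.507)<.02)&(np.abs(col[:,1]+.385)<.02)
print("lowest finger z",np.sort(col[k&(col[:,2]>.132)][:,2])[:4].round(4))
for u,v in [(345,170),(350,175),(330,165),(352,178)]: print(u,v,Q[v,u].round(4))
E
python3 look.py
```

```text
t 4.45 pos [ 0.5091 -0.389   0.1276] yaw -65.9 tilt [-0.001  0.001 -1.   ] off [-0.0001 -0.0002 -0.0009] roll 0.0016 F [ 0.1 -0.8  0.1] gap -0.0003 grip 0.0 j6 0.38
lowest finger z [0.1399 0.1406 0.1407 0.1409]
345 170 [ 0.4745 -0.3442  0.1286]
350 175 [ 0.4581 -0.323   0.1285]
330 165 [ 0.5159 -0.3605  0.1277]
352 178 [ 0.4506 -0.3079  0.1297]
```

Call:
drive_tool --targets '[{"offset":[0,0,0.01],"roll":0,"gripper":1},{"offset":[0,0,0.02],"roll":0,"gripper":1},{"offset":[0,0,0.03],"roll":0,"gripper":1},{"offset":[0,0,0.04],"roll":0,"gripper":1},{"offset":[0,0,0.04],"roll":0,"gripper":1}]'

```text
clock: 4.95
tool_pos: [0.509, -0.389, 0.1114]
ee_rot: [-0.001, 0.978, 0.209, -0.0]
wrist_force: [-0.6, -0.1, -0.8]
finger_gap: -0.0003
grasp_force: 0.2
```

```bash
python3 look.py
```

```text
t 5.0 pos [ 0.5091 -0.3889  0.1117] yaw -65.9 tilt [-0.001  0.001 -1.   ] off [-0.0002 -0.0001 -0.0409] roll 0.0016 F [-0.2 -0.3  0.9] gap 0.0001 grip 0.2628141315472021 j6 0.38
lowest finger z [0.1325 0.1326 0.1329 0.1333]
345 170 [ 0.4738 -0.3396  0.1311]
350 175 [ 0.4563 -0.3109  0.1351]
330 165 [ 0.5163 -0.3624  0.1267]
352 178 [ 0.4503 -0.3061  0.1307]
```

Call:
drive_tool --targets '[{"offset":[0,0,0.01],"roll":0,"gripper":1},{"offset":[0,0,0.02],"roll":0,"gripper":1},{"offset":[0,0,0.03],"roll":0,"gripper":1},{"offset":[0,0,0.035],"roll":0,"gripper":1},{"offset":[0,0,0.035],"roll":0,"gripper":1}]'

```text
clock: 5.5
tool_pos: [0.5089, -0.3886, 0.0971]
ee_rot: [-0.001, 0.978, 0.209, -0.001]
wrist_force: [0.2, 0.2, 0.4]
finger_gap: -0.0005
grasp_force: 0.0
```

```bash
python3 look.py; python3 -c "
from h import *
f=eyes.grab_frame('side');cv2.imwrite('pics/s2.png',cv2.resize(f['img'][100:250,260:460],(800,600)))"
```

```text
t 5.55 pos [ 0.509  -0.3888  0.0975] yaw -65.9 tilt [-0.001  0.001 -1.   ] off [-0.0001  0.0002 -0.0762] roll 0.0016 F [-0.5  0.4  0.2] gap -0.0001 grip 0.0 j6 0.38
lowest finger z [0.1595 0.1625 0.1655 0.1675]
345 170 [ 0.4795 -0.375   0.1123]
350 175 [ 0.4689 -0.3973  0.088 ]
330 165 [ 0.5123 -0.3432  0.1367]
352 178 [ 0.4627 -0.3953  0.0812]
```

View pics/s2.png

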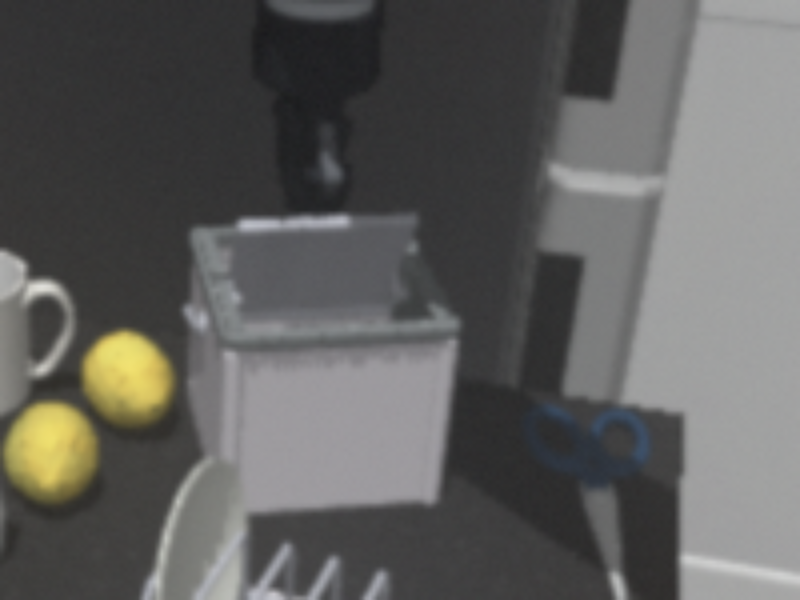

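Call:
drive_tool --targets '[{"offset":[0,0,-0.1],"roll":0,"gripper":1},{"offset":[0,0,-0.22],"roll":0,"gripper":1},{"offset":[0,0,-0.34],"roll":0,"gripper":0.6},{"offset":[0,0,-0.4],"roll":0,"gripper":0.5},{"offset":[0,0,-0.4],"roll":0,"gripper":0.5}]'

```text
clock: 6.1
tool_pos: [0.5113, -0.391, 0.2652]
ee_rot: [0.004, 0.978, 0.209, 0.003]
wrist_force: [-0.4, -1.1, 0.1]
finger_gap: 0.0419
grasp_force: 0.0
```

Call:
drive_tool --targets '[{"offset":[0,-0.12,0],"roll":0,"gripper":0.5},{"offset":[0,-0.15,0],"roll":0,"gripper":0.5},{"offset":[0,-0.15,0],"roll":0,"gripper":0.5}]'

```text
clock: 6.4
tool_pos: [0.4841, -0.3328, 0.2567]
ee_rot: [-0.001, 0.978, 0.209, -0.001]
wrist_force: [0.0, -0.2, 0.2]
finger_gap: 0.0429
grasp_force: 0.0
```

```bash
python3 - <<'E'
from h import *
go(cpt(-.022,.25),-66.2)
vv,uu=np.mgrid[:400,:640]
for n,r in(("side",(300,380,130,200)),("top",(330,440,160,268))):
    f=eyes.grab_frame(n);np.savez(f"{n}2.npz",**f);P=pts(f)
    roi=(uu>r[0])&(uu<r[1])&(vv>r[2])&(vv<r[3])&(P[...,2]>.138)&(P[...,2]<.19)
    q=P[roi]; c=(q[:,:2]-O)@np.c_[CX,[-CX[1],CX[0]]]
    k=(np.abs(c[:,1])<.06)&(np.abs(c[:,0])<.07); c=np.c_[c[k],q[k][:,2]]
    print(n,len(c),"x y z pct",np.percentile(c,[1,10,50,90,99],axis=0).round(4).tolist())
    for lo in np.arange(.14,.19,.008):
        s=c[(c[:,2]>=lo)&(c[:,2]<lo+.008)]
        if len(s): print(round(lo,3),len(s),np.median(s,axis=0).round(4),s[:,1].min().round(3),s[:,1].max().round(3))
    # gripper tips
    roi=(P[...,2]>.19)&(P[...,2]<.33)&(np.hypot(P[...,0]-.49,P[...,1]+.34)<.1)
    g=P[roi]; 
    if len(g): print("gripper lowest",np.sort(g[:,2])[:5].round(4), g[np.argsort(g[:,2])[:3]].round(3).tolist())
    cv2.imwrite(f"pics/{n}2.png",f["img"])
a=cv2.resize(cv2.imread("pics/side2.png")[90:240,270:420],(400,400));b=cv2.resize(cv2.imread("pics/top2.png")[150:280,315:445],(400,400))
cv2.imwrite("pics/both2.png",np.hstack([a,b]))
E
```

```text
t 6.4 pos [ 0.4841 -0.3328  0.2567] yaw -65.8 tilt [-0.001  0.001 -1.   ] off [0.0003 0.0086 0.0168] roll 0.002 F [ 0.  -0.2  0.2] gap 0.0429 grip 0.0 j6 0.42
side 478 x y z pct [[-0.0277, -0.0544, 0.1384], [-0.0251, -0.0444, 0.1422], [-0.0193, 0.0001, 0.1595], [-0.008, 0.0437, 0.1727], [-0.0047, 0.0528, 0.1739]]
0.14 88 [-0.009   0.0017  0.1436] -0.055 0.052
0.148 87 [-0.0139  0.0021  0.1517] -0.056 0.053
0.156 94 [-1.930e-02  1.000e-04  1.601e-01] -0.055 0.053
0.164 123 [-0.024   0.0024  0.1689] -0.056 0.053
0.172 65 [-0.0224 -0.0062  0.173 ] -0.055 0.051
gripper lowest [0.2724 0.2726 0.2726 0.2729 0.2737] [[0.495, -0.35, 0.272], [0.497, -0.349, 0.273], [0.493, -0.351, 0.273]]
top 41 x y z pct [[-0.0245, -0.0537, 0.1552], [-0.0238, -0.0525, 0.1634], [-0.0199, -0.0493, 0.1729], [-0.0106, -0.0434, 0.1757], [-0.0065, -0.0403, 0.1776]]
0.148 1 [-0.0067 -0.0539  0.1539] -0.054 -0.054
0.156 4 [-0.0091 -0.0513  0.1616] -0.052 -0.05
0.164 11 [-0.0149 -0.0495  0.1706] -0.054 -0.041
0.172 25 [-0.0212 -0.0474  0.1746] -0.053 -0.04
gripper lowest [0.3183 0.3202 0.3211 0.3215 0.3226] [[0.483, -0.296, 0.318], [0.461, -0.31, 0.32], [0.479, -0.297, 0.321]]
```

View pics/both2.png

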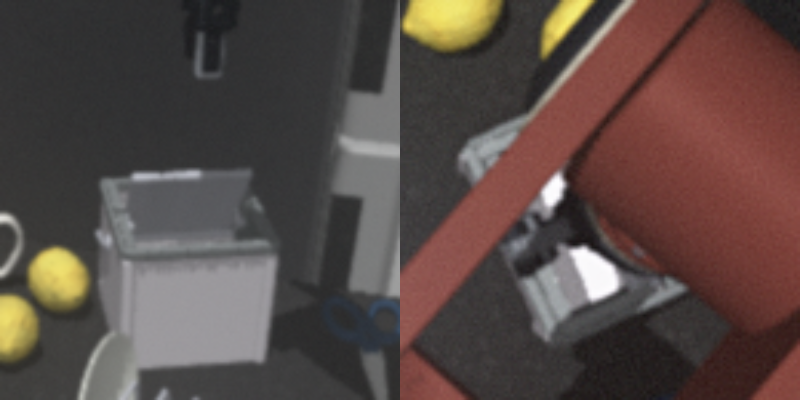

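```bash
python3 -c "
from h import *
go(cpt(-.018,.146),-66.2)"
```

```text
t 6.5 pos [ 0.4849 -0.3346  0.2578] yaw -65.9 tilt [-0. -0. -1.] off [0.0004 0.0136 0.2794] roll 0.0017 F [-0.3 -0.7  0.4] gap 0.0427 grip 0.0 j6 0.42
```

Call:
drive_tool --targets '[{"offset":[0,0.013,0.06],"roll":0.002,"gripper":0.5},{"offset":[0,0.013,0.15],"roll":0.002,"gripper":0.5},{"offset":[0,0.013,0.22],"roll":0.002,"gripper":0.5},{"offset":[0,0.013,0.28],"roll":0.002,"gripper":0.5},{"offset":[0,0.013,0.28],"roll":0.002,"gripper":0.5}]'

```text
clock: 7.0
tool_pos: [0.485, -0.3382, 0.1413]
ee_rot: [-0.003, 0.979, 0.205, -0.002]
wrist_force: [-0.3, 0.3, 0.1]
finger_gap: 0.0427
grasp_force: 0.0
```

```bash
python3 - <<'E'
from h import *
go(cpt(-.018,.146),-66.2)
f=eyes.grab_frame("side");cv2.imwrite("pics/s3.png",cv2.resize(f["img"][90:210,280:400],(600,600),interpolation=2))
E
```

```text
t 7.0 pos [ 0.485  -0.3382  0.1413] yaw -66.3 tilt [-0.006  0.005 -1.   ] off [ 0.0037  0.0051 -0.0117] roll -0.0006 F [-0.3  0.3  0.1] gap 0.0427 grip 0.0 j6 0.42
```

View pics/s3.png

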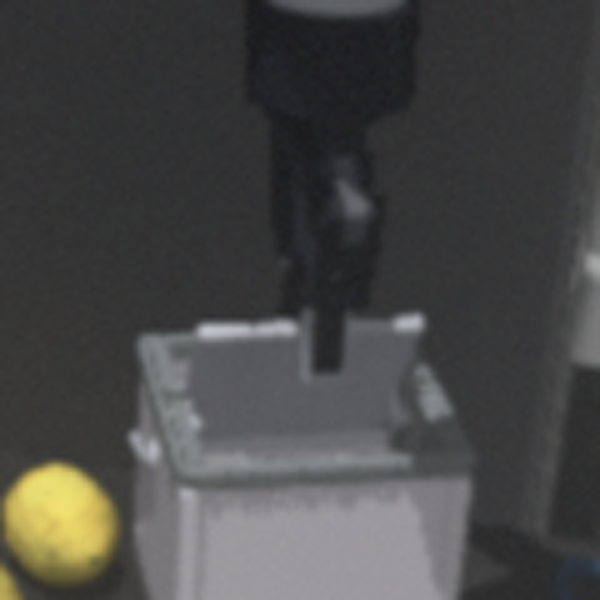

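Call:
drive_tool --targets '[{"offset":[0,0,0],"roll":0,"gripper":0.76},{"offset":[0,0,0],"roll":0,"gripper":0.76},{"offset":[0,0,0],"roll":0,"gripper":0.8},{"offset":[0,0,0],"roll":0,"gripper":0.8}]'

```text
clock: 7.45
tool_pos: [0.4875, -0.3397, 0.1475]
ee_rot: [0.001, 0.979, 0.206, 0.001]
wrist_force: [0.2, 0.1, -0.6]
finger_gap: 0.0172
grasp_force: 0.0
```

```bash
python3 - <<'E'
from h import *
go(cpt(-.018,.146),-66.2)
E
```

```text
t 7.45 pos [ 0.4875 -0.3397  0.1475] yaw -66.3 tilt [ 0.002 -0.001 -1.   ] off [-0.0005 -0.0006  0.0038] roll -0.0004 F [ 0.2  0.1 -0.6] gap 0.0172 grip 0.03697926783729599 j6 0.42
```

Call:
drive_tool --targets '[{"offset":[0,0,0],"roll":0,"gripper":0.9},{"offset":[0,0,0],"roll":0,"gripper":1},{"offset":[0,0,-0.01],"roll":0,"gripper":1},{"offset":[0,0,-0.02],"roll":0,"gripper":1},{"offset":[0,0,-0.03],"roll":0,"gripper":1}]'

```text
clock: 7.95
tool_pos: [0.4873, -0.3404, 0.158]
ee_rot: [0.002, 0.979, 0.205, 0.0]
wrist_force: [2.7, -4.7, -4.9]
finger_gap: 0.0103
grasp_force: 52.2
```

```bash
python3 - <<'E'
from h import *
go(cpt(-.018,.146),-66.2)
f=eyes.grab_frame("side");cv2.imwrite("pics/s4.png",cv2.resize(f["img"][90:210,280:400],(600,600),interpolation=2))
E
```

```text
t 7.95 pos [ 0.4873 -0.3404  0.158 ] yaw -66.3 tilt [ 0.001 -0.003 -1.   ] off [ 0.0008 -0.0022  0.0299] roll -0.0005 F [ 2.7 -4.7 -4.9] gap 0.0103 grip 52.240766286849976 j6 0.42
```

View pics/s4.png

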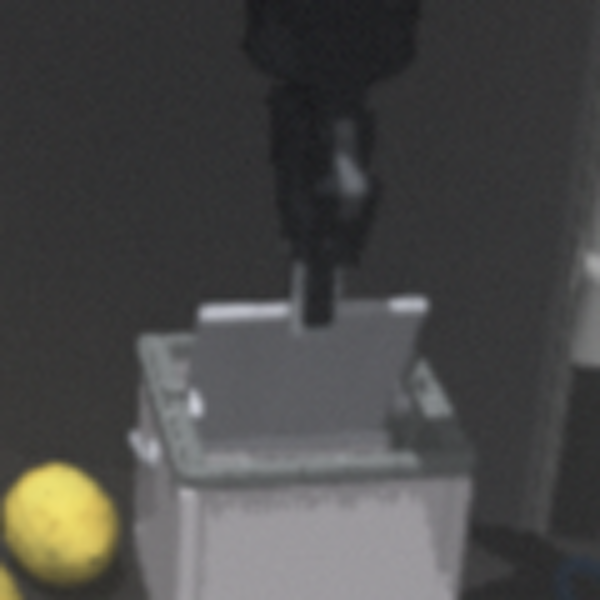

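Call:
drive_tool --targets '[{"offset":[0,0,-0.015],"roll":0,"gripper":1},{"offset":[0,0,-0.03],"roll":0,"gripper":1},{"offset":[0,0,-0.045],"roll":0,"gripper":1},{"offset":[0,0,-0.06],"roll":0,"gripper":1},{"offset":[0,0,-0.08],"roll":0,"gripper":1}]'

```text
clock: 8.5
tool_pos: [0.4859, -0.338, 0.1884]
ee_rot: [-0.002, 0.979, 0.206, -0.001]
wrist_force: [0.1, -0.0, -3.8]
finger_gap: 0.0057
grasp_force: 60.3
```

Call:
drive_tool --targets '[{"offset":[0,0,-0.03],"roll":0,"gripper":1},{"offset":[0,0,-0.06],"roll":0,"gripper":1},{"offset":[0,0,-0.09],"roll":0,"gripper":1},{"offset":[0,0,-0.12],"roll":0,"gripper":1},{"offset":[0,0,-0.15],"roll":0,"gripper":1}]'

```text
clock: 9.0
tool_pos: [0.4871, -0.3392, 0.2516]
ee_rot: [0.0, 0.979, 0.206, 0.0]
wrist_force: [0.2, 0.1, -3.1]
finger_gap: 0.0056
grasp_force: 60.3
```

```bash
python3 - <<'E'
from h import *
go(cpt(-.018,.26),-66.2)
f=eyes.grab_frame("side");cv2.imwrite("pics/s5.png",cv2.resize(f["img"][60:210,270:420],(600,600),interpolation=2))
P=pts(f);q=P[80:200,300:390].reshape(-1,3)
c=np.c_[(q[:,:2]-O)@np.c_[CX,[-CX[1],CX[0]]],q[:,2]]
c=c[(abs(c[:,1])<.06)&(c[:,0]<.03)&(c[:,0]>-.06)&(c[:,2]>.14)]
for lo in np.arange(.14,.27,.01):
    s=c[(c[:,2]>=lo)&(c[:,2]<lo+.01)]
    if len(s): print(round(lo,3),len(s),np.median(s,axis=0).round(4),s[:,1].min().round(3),s[:,1].max().round(3))
E
```

```text
t 9.0 pos [ 0.4871 -0.3392  0.2516] yaw -66.3 tilt [ 0. -0. -1.] off [-0.      0.0008 -0.021 ] roll -0.0004 F [ 0.2  0.1 -3.1] gap 0.0056 grip 60.29375195503235 j6 0.42
0.15 91 [-0.0226 -0.0009  0.1575] -0.056 0.053
0.16 171 [-0.0231 -0.0007  0.1652] -0.057 0.053
0.17 172 [-0.0229 -0.001   0.1749] -0.057 0.053
0.18 176 [-0.0232  0.0009  0.1851] -0.055 0.053
0.19 174 [-0.0233 -0.0019  0.1945] -0.057 0.054
0.2 197 [-0.0238 -0.0024  0.2056] -0.06 0.059
0.21 203 [-0.0235  0.0005  0.2145] -0.059 0.059
0.22 193 [-0.0236 -0.001   0.2252] -0.056 0.052
0.23 191 [-2.340e-02  2.000e-04  2.349e-01] -0.057 0.053
0.24 200 [-0.0237  0.0005  0.2448] -0.056 0.053
0.25 207 [-0.0239  0.0009  0.2548] -0.055 0.053
0.26 198 [-0.0241 -0.0011  0.2649] -0.056 0.053
```

View pics/s5.png

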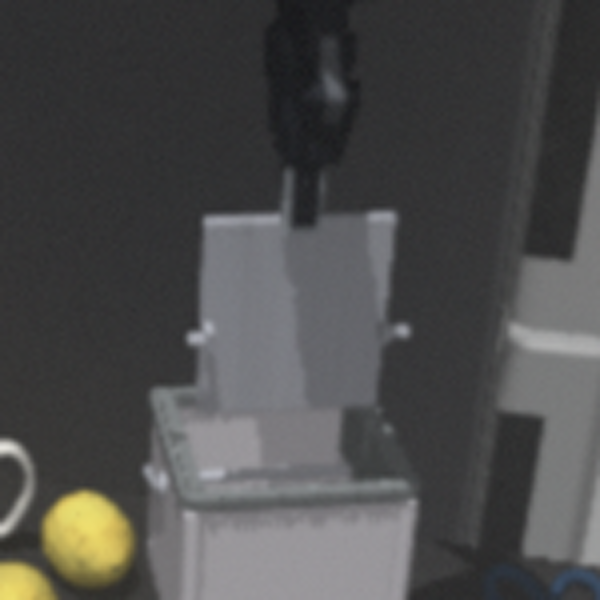

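```bash
python3 - <<'E'
from h import *
go([.4286,-.1144,.26],-7.6)
E
```

```text
t 9.05 pos [ 0.4879 -0.3399  0.2543] yaw -66.3 tilt [ 0.003 -0.003 -1.   ] off [ 0.0913 -0.5758 -0.0165] roll -0.3259 F [ 0.1 -1.5 -0.3] gap 0.006 grip 60.34735321998596 j6 0.42
```

Call:
drive_tool --targets '[{"offset":[0.01,-0.05,-0.02],"roll":-0.03,"gripper":1},{"offset":[0.02,-0.12,-0.02],"roll":-0.06,"gripper":1},{"offset":[0.03,-0.19,-0.02],"roll":-0.1,"gripper":1},{"offset":[0.04,-0.26,-0.02],"roll":-0.14,"gripper":1},{"offset":[0.052,-0.33,-0.02],"roll":-0.18,"gripper":1}]'

```text
clock: 9.55
tool_pos: [0.4525, -0.209, 0.2584]
ee_rot: [0.0, 0.881, 0.473, 0.0]
wrist_force: [0.8, -0.9, -3.6]
finger_gap: 0.006
grasp_force: 60.3
```

```bash
python3 - <<'E'
from h import *
go([.4286,-.1144,.26],-7.6)
E
```

```text
t 9.55 pos [ 0.4525 -0.209   0.2584] yaw -33.6 tilt [ 0.  0. -1.] off [ 0.1639 -0.1806 -0.004 ] roll -0.1444 F [ 0.8 -0.9 -3.6] gap 0.006 grip 60.30312538146973 j6 0.0
```

Call:
drive_tool --targets '[{"offset":[0.05,-0.05,0],"roll":-0.04,"gripper":1},{"offset":[0.1,-0.11,0],"roll":-0.08,"gripper":1},{"offset":[0.14,-0.15,0],"roll":-0.12,"gripper":1},{"offset":[0.164,-0.18,0],"roll":-0.144,"gripper":1},{"offset":[0.164,-0.18,0],"roll":-0.144,"gripper":1}]'

```text
clock: 10.05
tool_pos: [0.4294, -0.114, 0.2586]
ee_rot: [0.0, 0.754, 0.657, 0.0]
wrist_force: [0.1, -0.5, -3.7]
finger_gap: 0.0059
grasp_force: 60.3
```

Call:
drive_tool --targets '[{"offset":[0,0,0.06],"roll":0,"gripper":1},{"offset":[0,0,0.1],"roll":0,"gripper":1},{"offset":[0,0,0.14],"roll":0,"gripper":1},{"offset":[0,0,0.16],"roll":0,"gripper":1},{"offset":[0,0,0.16],"roll":0,"gripper":1}]'

```text
clock: 10.55
tool_pos: [0.4288, -0.1152, 0.1922]
ee_rot: [-0.002, 0.755, 0.656, -0.001]
wrist_force: [-0.0, -0.4, -3.5]
finger_gap: 0.006
grasp_force: 60.3
```

```bash
cat > rk.py <<'E'
from h import *
go([.4286,-.1144,.19],-7.6)
u=np.array([.9912,-.1323]);v=np.array([.1323,.9912])
f=eyes.grab_frame("side");P=pts(f);q=P.reshape(-1,3)
c=np.c_[q[:,:2]@u,q[:,:2]@v,q[:,2]]
c=c[(c[:,0]>.40)&(c[:,0]<.49)&(abs(c[:,1]+.057)<.075)&(c[:,2]>.02)]
for lo in np.arange(.02,.20,.01):
    s=c[(c[:,2]>=lo)&(c[:,2]<lo+.01)]
    if len(s)>5: print(round(lo,3),len(s),"x",np.percentile(s[:,0],[5,25,50,75,95]).round(4),"y",np.percentile(s[:,1],[1,99]).round(4))
s=c[(c[:,2]>.066)&(c[:,2]<.08)]
print(np.histogram(s[:,0],np.arange(.412,.49,.003)))
cv2.imwrite("pics/s6.png",cv2.resize(f["img"][150:310,250:410],(600,600),interpolation=2))
E
python3 rk.py
```

```text
t 10.55 pos [ 0.4288 -0.1152  0.1922] yaw -8.0 tilt [-0.003  0.002 -1.   ] off [ 0.002  -0.0007  0.0056] roll -0.0022 F [-0.  -0.4 -3.5] gap 0.006 grip 60.28555870056152 j6 -0.29
0.02 46 x [0.4222 0.424  0.4505 0.4751 0.477 ] y [-0.0933 -0.0184]
0.03 52 x [0.4228 0.4249 0.4498 0.475  0.4777] y [-0.0946 -0.0181]
0.04 44 x [0.423  0.4253 0.4501 0.4745 0.4767] y [-0.0944 -0.0183]
0.05 44 x [0.4224 0.424  0.4487 0.4742 0.4766] y [-0.0938 -0.0177]
0.06 47 x [0.423  0.4245 0.4502 0.4748 0.477 ] y [-0.0932 -0.0186]
0.07 105 x [0.4225 0.424  0.4498 0.4755 0.4774] y [-0.0857 -0.0238]
0.09 21 x [0.4346 0.4349 0.4353 0.4355 0.4393] y [-0.1022 -0.0027]
0.1 70 x [0.4345 0.4348 0.4352 0.4356 0.4402] y [-0.1101 -0.001 ]
0.11 59 x [0.4345 0.4349 0.4352 0.4362 0.4414] y [-0.1077 -0.001 ]
0.12 67 x [0.4346 0.4349 0.4351 0.436  0.4416] y [-0.1079 -0.0014]
0.13 72 x [0.4344 0.4349 0.4351 0.4356 0.4405] y [-0.1083 -0.0006]
0.14 120 x [0.4193 0.4281 0.4347 0.4352 0.4398] y [-0.1119  0.0066]
0.15 157 x [0.4203 0.4254 0.4344 0.4351 0.4401] y [-0.1173  0.0071]
0.16 93 x [0.4343 0.4347 0.4351 0.4356 0.4405] y [-0.1065 -0.0013]
0.17 91 x [0.4343 0.4348 0.435  0.4355 0.4399] y [-0.1076 -0.0016]
0.18 89 x [0.4345 0.4348 0.4351 0.4356 0.4417] y [-0.1058 -0.0015]
0.19 70 x [0.4346 0.4349 0.4352 0.436  0.4405] y [-0.0761 -0.0021]
(array([ 0,  0,  0, 32, 26,  0,  0,  0,  0,  0,  0,  1, 10,  4,  0,  0,  0,
        0,  0,  0, 16, 37,  4,  0,  0,  0]), array([0.412, 0.415, 0.418, 0.421, 0.424, 0.427, 0.43 , 0.433, 0.436,
       0.439, 0.442, 0.445, 0.448, 0.451, 0.454, 0.457, 0.46 , 0.463,
       0.466, 0.469, 0.472, 0.475, 0.478, 0.481, 0.484, 0.487, 0.49 ]))
```

View pics/s6.png

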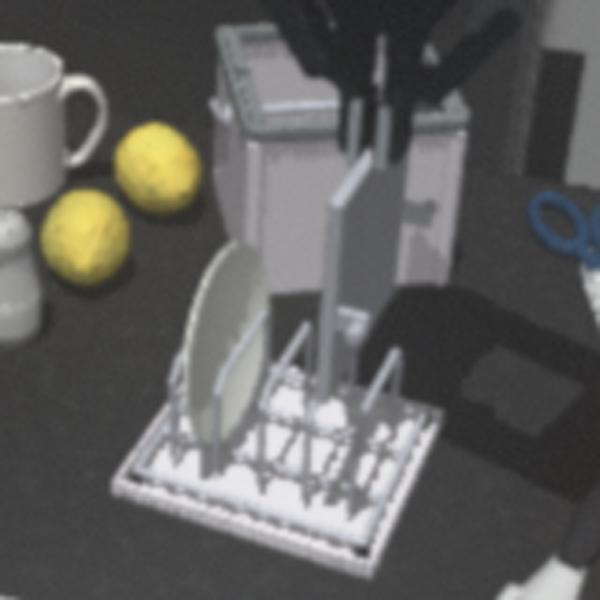

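Call:
drive_tool --targets '[{"offset":[0,-0.004,0.03],"roll":0,"gripper":1},{"offset":[0,-0.004,0.07],"roll":0,"gripper":1},{"offset":[0,-0.004,0.11],"roll":0,"gripper":1},{"offset":[0,-0.004,0.15],"roll":0,"gripper":1},{"offset":[0,-0.004,0.18],"roll":0,"gripper":1}]'

```text
clock: 11.1
tool_pos: [0.4279, -0.1151, 0.1212]
ee_rot: [-0.0, 0.754, 0.656, -0.0]
wrist_force: [-0.0, -1.0, -3.3]
finger_gap: 0.006
grasp_force: 60.3
```

```bash
python3 rk.py | grep -v '^(\|^  '
```

```text
t 11.1 pos [ 0.4279 -0.1151  0.1212] yaw -8.0 tilt [-0.  0. -1.] off [ 0.002   0.0014 -0.1719] roll -0.002 F [-0.  -1.  -3.3] gap 0.006 grip 60.28350591659546 j6 -0.29
0.02 60 x [0.4224 0.4247 0.4347 0.4514 0.477 ] y [-0.105  -0.0023]
0.03 81 x [0.423  0.4345 0.4371 0.4517 0.4776] y [-0.1016 -0.0022]
0.04 75 x [0.4231 0.4342 0.4352 0.4487 0.4767] y [-0.0975 -0.0019]
0.05 92 x [0.4226 0.434  0.4345 0.4488 0.4762] y [-0.1076 -0.0018]
0.06 94 x [0.4247 0.4343 0.4348 0.4496 0.4761] y [-0.1017 -0.0019]
0.07 226 x [0.4195 0.4242 0.4338 0.4417 0.4769] y [-0.109  0.007]
0.08 132 x [0.4202 0.4247 0.4338 0.4344 0.4375] y [-0.1186  0.007 ]
0.09 76 x [0.4337 0.4339 0.4344 0.4347 0.4403] y [-0.1092 -0.0016]
0.1 70 x [0.4337 0.4339 0.4342 0.4347 0.4401] y [-0.1084 -0.0016]
0.11 69 x [0.4336 0.434  0.4342 0.4345 0.4395] y [-0.1001 -0.0015]
0.12 56 x [0.4336 0.434  0.4344 0.4365 0.4405] y [-0.0613 -0.0019]
0.13 55 x [0.4326 0.4339 0.4342 0.4363 0.4417] y [-0.0504 -0.0016]
0.14 145 x [0.4247 0.4342 0.4377 0.4408 0.4498] y [-0.0616 -0.0031]
0.15 85 x [0.4214 0.4274 0.4353 0.4441 0.4515] y [-0.0639 -0.044 ]
0.16 81 x [0.4217 0.4283 0.4402 0.4431 0.4525] y [-0.0653 -0.0441]
0.17 80 x [0.4195 0.4276 0.4418 0.4453 0.4569] y [-0.0668 -0.0427]
0.18 193 x [0.4058 0.4201 0.4427 0.4537 0.4703] y [-0.0659 -0.0421]
0.19 208 x [0.4048 0.4203 0.4467 0.4686 0.4772] y [-0.0676 -0.0411]
```

Call:
drive_tool --targets '[{"offset":[0,0,0.008],"roll":0,"gripper":1},{"offset":[0,0,0.015],"roll":0,"gripper":1},{"offset":[0,0,0.02],"roll":0,"gripper":1},{"offset":[0,0,0.02],"roll":0,"gripper":1}]'

```text
clock: 11.55
tool_pos: [0.4284, -0.1153, 0.1145]
ee_rot: [0.0, 0.754, 0.656, 0.0]
wrist_force: [-1.0, 0.9, -3.0]
finger_gap: 0.0061
grasp_force: 60.3
```

Call:
drive_tool --targets '[{"offset":[0,0,0.004],"roll":0,"gripper":1},{"offset":[0,0,0.004],"roll":0,"gripper":1}]'

```text
clock: 11.75
tool_pos: [0.4282, -0.1152, 0.1127]
ee_rot: [0.0, 0.754, 0.656, 0.0]
wrist_force: [0.5, 0.0, -2.3]
finger_gap: 0.0058
grasp_force: 60.3
```

Call:
drive_tool --targets '[{"offset":[0,0,0.004],"roll":0,"gripper":1},{"offset":[0,0,0.004],"roll":0,"gripper":1}]'

```text
clock: 11.95
tool_pos: [0.428, -0.1151, 0.1108]
ee_rot: [-0.0, 0.754, 0.656, -0.0]
wrist_force: [0.5, 0.9, -3.3]
finger_gap: 0.0057
grasp_force: 60.3
```

Call:
drive_tool --targets '[{"offset":[0,0,0.003],"roll":0,"gripper":1},{"offset":[0,0,0.003],"roll":0,"gripper":1}]'

```text
clock: 12.15
tool_pos: [0.4287, -0.1154, 0.1107]
ee_rot: [0.001, 0.754, 0.656, 0.0]
wrist_force: [-0.3, 1.2, 0.7]
finger_gap: 0.0057
grasp_force: 60.8
```

Call:
drive_tool --targets '[{"offset":[0,0,0],"roll":0,"gripper":0.85},{"offset":[0,0,0],"roll":0,"gripper":0.75},{"offset":[0,0,0],"roll":0,"gripper":0.6},{"offset":[0,0,0],"roll":0,"gripper":0.4},{"offset":[0,0,0],"roll":0,"gripper":0.4}]'

```text
clock: 12.65
tool_pos: [0.4281, -0.1152, 0.1098]
ee_rot: [0.0, 0.754, 0.656, -0.0]
wrist_force: [-0.8, -0.7, -0.7]
finger_gap: 0.0511
grasp_force: 0.0
```

Call:
drive_tool --targets '[{"offset":[0,0,0],"roll":0,"gripper":0.4},{"offset":[0,0,-0.03],"roll":0,"gripper":0.4},{"offset":[0,0,-0.08],"roll":0,"gripper":0.4},{"offset":[0,0,-0.16],"roll":0,"gripper":0.4},{"offset":[0,0,-0.25],"roll":0,"gripper":0.4}]'

```text
clock: 13.15
tool_pos: [0.4275, -0.1149, 0.2108]
ee_rot: [-0.001, 0.754, 0.656, -0.0]
wrist_force: [0.9, -0.7, -1.0]
finger_gap: 0.051
grasp_force: 0.0
```

Call:
drive_tool --targets '[{"offset":[0,0,-0.1],"roll":0,"gripper":0.4},{"offset":[0,0,-0.15],"roll":0,"gripper":0.4},{"offset":[0,0,-0.15],"roll":0,"gripper":0.4},{"offset":[0,0,-0.15],"roll":0,"gripper":0.4}]'

```text
clock: 13.55
tool_pos: [0.4282, -0.1152, 0.2702]
ee_rot: [0.0, 0.754, 0.656, 0.0]
wrist_force: [0.5, 0.2, -1.4]
finger_gap: 0.0513
grasp_force: 0.0
```

```bash
python3 rk.py | grep -v '^(\|^  '; cp pics/s6.png pics/s7.png
```

```text
t 13.55 pos [ 0.4282 -0.1152  0.2702] yaw -8.0 tilt [ 0.001 -0.    -1.   ] off [0.0023 0.0006 0.2006] roll -0.002 F [ 0.5  0.2 -1.4] gap 0.0513 grip 0.0 j6 -0.29
0.02 86 x [0.4226 0.4342 0.4349 0.447  0.4769] y [-0.1098 -0.002 ]
0.03 72 x [0.4227 0.4343 0.4394 0.4742 0.4774] y [-0.1024 -0.0016]
0.04 77 x [0.4232 0.4345 0.4352 0.449  0.4763] y [-0.1044 -0.0022]
0.05 90 x [0.4233 0.4343 0.4348 0.4494 0.4761] y [-0.1088 -0.0021]
0.06 166 x [0.4194 0.4239 0.4341 0.4351 0.475 ] y [-0.1177  0.0069]
0.07 224 x [0.4215 0.4246 0.4341 0.444  0.477 ] y [-0.1156  0.0009]
0.08 78 x [0.4338 0.4342 0.4345 0.4349 0.4398] y [-0.1069 -0.0017]
0.09 67 x [0.4339 0.4342 0.4345 0.4349 0.4401] y [-0.1065 -0.0012]
0.1 77 x [0.4337 0.4341 0.4344 0.4348 0.4396] y [-0.1088 -0.0019]
0.11 76 x [0.4337 0.4341 0.4343 0.4348 0.4397] y [-0.1071 -0.0023]
0.12 80 x [0.4337 0.434  0.4342 0.4347 0.4398] y [-0.1094 -0.0008]
0.13 146 x [0.4341 0.4354 0.437  0.439  0.4411] y [-0.1097 -0.0027]
```

View pics/s7.png

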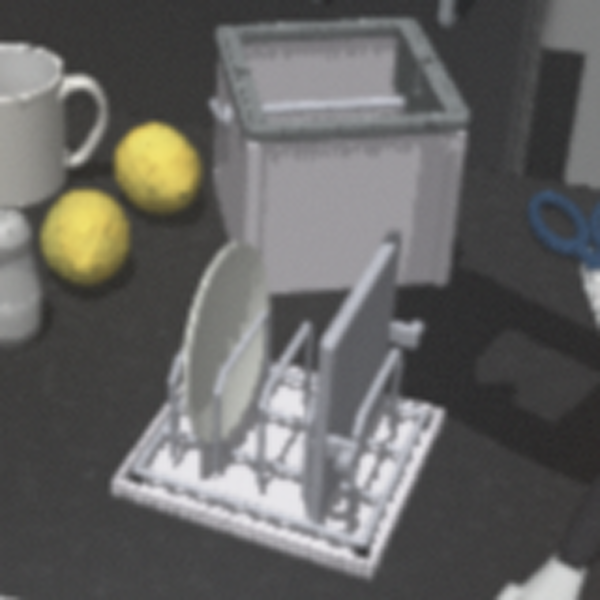

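Call:
drive_tool --targets '[{"offset":[0,0,0],"gripper":0.4,"roll":0},{"offset":[0,0,0],"gripper":0.4,"roll":0},{"offset":[0,0,0],"gripper":0.4,"roll":0},{"offset":[0,0,0],"gripper":0.4,"roll":0},{"offset":[0,0,0],"gripper":0.4,"roll":0}]'

```text
clock: 14.1
tool_pos: [0.4281, -0.1152, 0.2696]
ee_rot: [-0.0, 0.754, 0.656, -0.0]
wrist_force: [0.1, 0.3, 0.4]
finger_gap: 0.0512
grasp_force: 0.0
```

```bash
python3 rk.py | grep '^0.02\|^0.1'; python3 -c "
from rig import workorder
print(workorder.sign_off())"
```

```text
0.02 90 x [0.4228 0.4345 0.4353 0.4504 0.4768] y [-0.1085 -0.0014]
0.1 80 x [0.4338 0.4341 0.4344 0.4348 0.4398] y [-0.1071 -0.0022]
0.11 78 x [0.4336 0.4341 0.4343 0.4348 0.44  ] y [-0.1069 -0.0021]
0.12 77 x [0.4336 0.4339 0.4342 0.4347 0.4394] y [-0.1075 -0.001 ]
0.13 146 x [0.4339 0.4352 0.4372 0.4391 0.4409] y [-0.1086 -0.0028]
the job is handed in; nothing more can be done
None
```

The lid was rocked open, lifted out by its raised front end and stood back end down in the front slot of the rack; it was standing upright and released when I handed the job in at about 14 s.

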